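Blank off a hose coupling in the vice

TASK

Screw the loose brass blank cap onto the hose coupling that stands clamped in the bench vice: set it level on the neck, turn it gently backwards until you feel its thread drop in at the thread starts, then screw it clockwise fully home, up to its stop, and let go. Do not force it by pressing or turning hard: from on top of the threads it will not go on forwards. Leave the other things on the bench where they lie.

Things in the scene. Friction and masses are not known exactly. Their poses are not given: they have to be found in the camera images.
- cap: loose blank cap of plain brass, a shallow cup lying mouth down on the bench: 56 mm across, 30 mm tall, about 0.2 kg, finely ribbed all round, closed flat top. Origin: centre of its underside; z up along its axis; its yaw is any and tells nothing. Inside its top is a sprung rubber seal that takes 4 N at first and 11 N pressed in by 2.8 mm
- cap_lugs (a point): on the cap's axis 3 mm over its underside: the height of the three lugs hidden inside, evenly spaced, each 12 degrees long and 4.5 mm high, reaching in to a 38.4 mm circle. These are the cap's thread
- mouth (a point): centre of the lip of the brass hose coupling's neck, 198 mm over the bench; z up. The neck is 36 mm across, its lip chamfered. Cap's underside below this point: 8 to 12 mm while the lugs ride on top of the threads, 17 mm once all have dropped into the gaps and the seal touches the lip, 20 mm home, after up to 102 degrees clockwise, where the lugs meet the stop ribs; friction holds it there
- threads (a point): on the neck's axis at the thread tops, 7 mm under the lip. Three equal threads, 46 mm across, 4 mm thick: each falls 3.6 mm clockwise (from above) over 91 degrees from a blunt start to an upright stop rib, 6 degrees wide and as high as the starts. Lugs go down only in the 23 degree gap between a rib and the next start. The threads' angle varies and is not reported
- home (a point): on the neck's axis 20 mm under the lip: the cap's origin when home. On top of the threads, lugs turned forwards run against the ribs. Over 100 N of contact between cap and coupling harms the threads, all contacts added up: home, seal and threads bear 26 N of it, so that turning on against the stop with over 1.5 N m is too much
- vise: dark bench vice bolted down, jaws 125 mm wide, 150 mm high, holding the coupling upright by its hexagon; the cap when home is 28 mm clear over the jaws. Origin: on the bench under the neck's axis; its screw lies along y, the cross handle 195 mm out at +y, the anvil 150 mm out at -y; z up
- union_nut: bystander: open brass union nut, a ring 54 mm across (63 mm over its six lands), 24 mm tall, with a 40 mm bore. Origin: centre of its underside
- tee: bystander: brass pipe tee lying flat, 68 mm long and 34 mm thick, its branch reaching 37 mm along its y. Origin: under the middle of the run
- bottle: bystander: standing white plastic bottle, 60 mm across and 160 mm tall. Origin: centre of its underside
Mind the look-alikes: they are no part of the job. What is shaped like the cap but pink or turquoise is not meant.

How it is judged:
By the outcome, as a careful person would: the job done as asked, in the order asked, and still so for the second after the job is handed in, with the robot touching nothing.
It also fails if it takes over 61 s, if anything falls off the work surface, if the arm or the gripper's body presses on something with over 40 N, if the wrist force passes 120 N, or if a joint passes its speed limit or range.

ROBOT

A 7-joint arm with a two-finger parallel gripper is mounted at the origin on the work surface. World frame = base frame: x ahead of the robot, y to its left, z up, the work surface at z = 0. Lengths are in m, angles in rad, forces in N, time in s.
With the tool pointing down it reaches from about 0.4 to 0.85 m from the base axis. Payload 4.5 kg.
Tool frame: the origin (TCP) lies on the centre line of the jaws, within the pads' length; the fingertips stand 22 mm ahead of it and the grasp point (between the pads) lies 3 mm ahead of it; z points along the fingers, y is the line along which they close (so a half turn about z gives the same grasp; the last joint's range is limited). The gripper opens to 85 mm and grips with 20 to 120 N. Pads are 22 mm wide; open, the fingers measure 114 mm over their backs; the gripper's body (76 mm by 85 mm) begins 54 mm behind the grasp point. The pads swing forward as they close: fully open they stand 13 mm farther back than shut.
Start: joints at [-1.211, 0.689, -0.195, 1.565, 0.157, 0.902, -0.215], TCP at [0.2, 0.592, 0.253] pointing down, gripper open.
Joint ranges: [-3.01, 3.01], [-0.46, 2.08], [-1.47, 1.51], [0.13, 2.56], [-1, 4.14], [0.04, 2.09], [-2.66, 2.66]. Speed limits (rad/s): [2.57, 2.57, 3.14, 3.14, 3.14, 3.14, 3.14].

INTERFACE

Orientations are given as a unit quaternion [x, y, z, w].
In Python, from bench import robot gives the robot as it stands.
- The arm moves only by the tool play_rows, never from a script. Its argument "targets" is a list of rows, each a list of 7 numbers: the turn, a rotation vector about the tool's x, y, z in rad, then the shift along the tool's x, y, z in mm, then the closure, from -1 (fully open) to 1 (shut). In form: [[wx, wy, wz, tx, ty, tz, fingers], ...]. A call has 1 to 12 rows; each row is the pose to reach, as a shift and turn from the pose commanded when the call began, along the tool's axes at that moment; what a row does not reach only later rows make up. A row lasts 1/12 s, in which the tool goes at most 41.7 mm and 7.16 degrees, less where a joint would pass 70% of its speed; a pose out of reach is approached as far as the arm can. A call with a gripper value outside its range is refused whole. The fingers move at their own pace and stop on an object; "newtons" is the grip in N (left out, the last holds). Time passes only in rows, so rows that repeat a pose let the fingers close. It gives the time, the measured TCP pose, the force, the opening and the grip force at its end, in the units of the state.
- robot.sense(): the state, without advancing time (a new reading comes with each control period).
- robot.get_image(name): name is "scene" or "top"; returns the picture (384x512x3 uint8, red, green, blue); there is no depth.
- robot.camera_model(name): a dict with "fx", "fy", "cx", "cy" (pixels), "k1" (the pictures are not rectified: a ray, as slopes to the right and down, at radius r is drawn at 1 + k1 r^2 times it, then the intrinsics apply), "rvec" (rotation vector, rad) and "tvec" (3), from world to camera coordinates, as OpenCV has them. Camera axes: x right, y down, z forward; pixel columns grow to the right and rows downward; lengths in m; the calibration is good to about 2 mm. A picture is of the moment at which its call begins. camera_model takes no time and is no camera call.
- robot.close_job(): hands the job in; it is judged then, once.
The state is a dict: "t": time; "qpos": joint angles; "joint_velocities": joint speeds; "joint_efforts": joint torques, N m; "eef_pos": TCP position; "eef_rot": TCP orientation; "wrist_force": force on the tool from outside, world axes, zero at the start; "moment": the same for the moment, N m; "opening": finger opening in m; "grasp_force": force on a finger pad.
Only numpy, scipy, OpenCV 4.12 (cv2) and the standard library are available. Lean on these libraries where they do the work, as an engineer would, in place of code of your own. Each camera call takes 0.05 s, during which the arm holds its last target. There are 200 camera calls.

## Working session

There is one attempt and no reset: what is moved stays moved. The work goes in short steps, Python scripts to look and compute and a tool call to move; the robot and the scene stay as the last step left them, time stands still between calls to the robot, and variables do not carry over. Pictures are saved under pics/ and viewed, at most 10 in all, crops included, and the job is handed in when it is done.

Besides the shell and the picture viewer there is one more tool, called after ">>>" by a JSON object that holds its "name" and its "arguments", one argument or row to a line. play_rows: Moves the arm, as the interface text tells. Its arguments: {"type":"object","properties":{"targets":{"type":"array","items":{"type":"array","items":{"type":"number"}}},"newtons":{"type":"number"}},"required":["targets"]}

```bash
mkdir -p pics; ls; python3 - <<'E'
from bench import robot
import cv2
s=robot.sense();print({k:np.round(v,3).tolist() if 0 else v for k,v in s.items()})
for n in("scene","top"):
    im=robot.get_image(n);cv2.imwrite(f"pics/{n}0.png",im[:,:,::-1]);print(n,robot.camera_model(n))
E
```

```text
pics
{'t': 0.0, 'qpos': array([-1.21118897,  0.68998309, -0.19451202,  1.56636526,  0.15730997,
        0.90247418, -0.21508824]), 'joint_velocities': array([-1.19434662e-03,  3.62931741e-04,  3.84117806e-05,  4.55397718e-04,
       -9.01445605e-04, -7.91156289e-04,  1.38545560e-04]), 'joint_efforts': array([ 1.40944921e-04, -5.39607275e+01, -1.26644298e+00, -1.58546054e+01,
        9.16876830e-03,  9.05954075e-03,  1.11687905e-05]), 'eef_pos': array([0.19989839, 0.59152543, 0.25247886]), 'eef_rot': array([ 1.62133014e-01,  9.86768484e-01, -9.15170037e-04, -7.94383368e-05]), 'wrist_force': array([0.19115138, 0.17819078, 0.46837848]), 'moment': array([-0.00505739, -0.026252  ,  0.03433197]), 'grasp_force': 0.0, 'opening': 0.08525569649641616}
scene {'fx': 353.7503784977886, 'fy': 353.7503784977886, 'cx': 253.19080061790038, 'cy': 191.87367978228792, 'k1': -0.013212484257889406, 'rvec': array([ 2.12138317,  0.8347092 , -0.42227826]), 'tvec': array([-0.37253533, -0.17239372,  1.3164797 ])}
top {'fx': 388.8441323213737, 'fy': 388.8441323213737, 'cx': 250.45653866115367, 'cy': 191.8287727799436, 'k1': 0.0198830293504285, 'rvec': array([ 2.212538  , -2.19242985,  0.05224904]), 'tvec': array([-0.10681674,  0.57473397,  0.97455233])}
```

View pics/scene0.png

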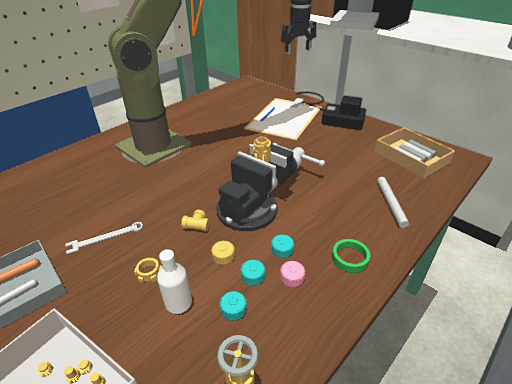

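View pics/top0.png

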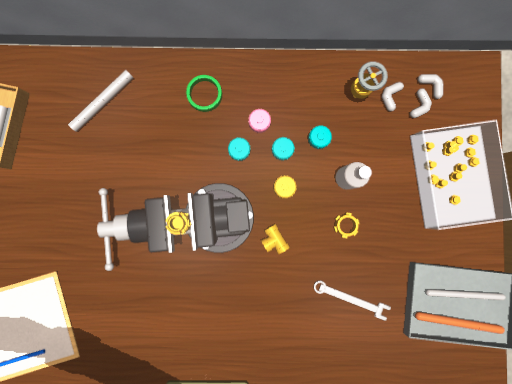

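Brass-coloured candidates: the plain cup at top (285,187) / scene (223,253). The look-alikes are turquoise, at top (239,149), (283,148), (320,136), and pink, at (259,120). The union nut at (347,225) is an open ring. The cup at (285,187) is the only closed brass one. The coupling neck is at top (178,223). I'll confirm with a crop and measure.

```bash
cat >h.py <<'E'
import numpy as np, cv2
from scipy.optimize import least_squares
from bench import robot
M={n:robot.camera_model(n) for n in("scene","top")}
def proj(n,P):
    m=M[n];R=cv2.Rodrigues(m["rvec"])[0];c=np.atleast_2d(P)@R.T+m["tvec"]
    s=c[:,:2]/c[:,2:];s=s*(1+m["k1"]*(s**2).sum(1,keepdims=True))
    return s*[m["fx"],m["fy"]]+[m["cx"],m["cy"]]
def at_z(n,uv,z):
    return least_squares(lambda p:(proj(n,[p[0],p[1],z])[0]-uv),[0.5,0.0],x_scale=0.1).x
E
python3 - <<'E'
from h import *
t=cv2.imread("pics/top0.png");s=cv2.imread("pics/scene0.png")
def blob(im,box):
    x0,y0,x1,y1=box;h=cv2.cvtColor(im,cv2.COLOR_BGR2HSV)[y0:y1,x0:x1]
    m=cv2.inRange(h,(18,120,90),(35,255,255))
    n,l,st,c=cv2.connectedComponentsWithStats(m);k=1+st[1:,4].argmax()
    return c[k]+[x0,y0],st[k]+[x0,y0,0,0,0]
a=np.linspace(0,2*np.pi,60)
def cyl(x,y,r,z0,z1): return np.vstack([np.c_[x+r*np.cos(a),y+r*np.sin(a),0*a+z] for z in(z0,z1)])
res=[]
for n,im,box in(("top",t,(265,168,306,208)),("scene",s,(205,236,240,270))):
    c,st=blob(im,box);print(n,c,st);res.append((n,c))
def hullc(n,x,y):
    p=proj(n,cyl(x,y,.028,0,.03)).astype(np.float32);h=cv2.convexHull(p);m=cv2.moments(h);return np.array([m["m10"],m["m01"]])/m["m00"]
for sel in(res[:1],res[1:],res):
    print(least_squares(lambda p:np.concatenate([hullc(n,*p)-c for n,c in sel]),[.6,.0],diff_step=1e-3,x_scale=.1))if 0 else None
    f=least_squares(lambda p:np.concatenate([hullc(n,*p)-c for n,c in sel]),[.6,.05],diff_step=1e-2);print(f.x,f.fun)
print("mouth guess",at_z("top",(178,223),.198))
g=at_z("top",(178,223),.198)
print(proj("scene",[*g,.198]))
A=cv2.resize(t[200:246,150:206],None,fx=7,fy=7,interpolation=cv2.INTER_CUBIC)
B=cv2.resize(s[128:174,234:290],None,fx=7,fy=7,interpolation=cv2.INTER_CUBIC)
cv2.imwrite("pics/c1.png",np.hstack([A,B]))
A=cv2.resize(t[100:216,225:341],(400,400),interpolation=cv2.INTER_CUBIC)
B=cv2.resize(s[225:305,200:280],(400,400),interpolation=cv2.INTER_CUBIC)
cv2.imwrite("pics/c2.png",np.hstack([A,B]))
E
```

```text
top [284.55339806 186.5       ] [273 175  24  23 412]
scene [222.90371991 252.29321663] [211 241  24  24 457]
[ 0.58962648 -0.18734409] [-9.19491072e-07  4.38161578e-08]
[ 0.58817209 -0.18917092] [ 6.12648421e-08 -6.72981770e-07]
[ 0.58889504 -0.18827945] [ 0.36896325  0.29378977  0.46031213 -0.05066073]
mouth guess [0.50249045 0.04729977]
[[261.36396809 140.31041565]]
```

View pics/c1.png

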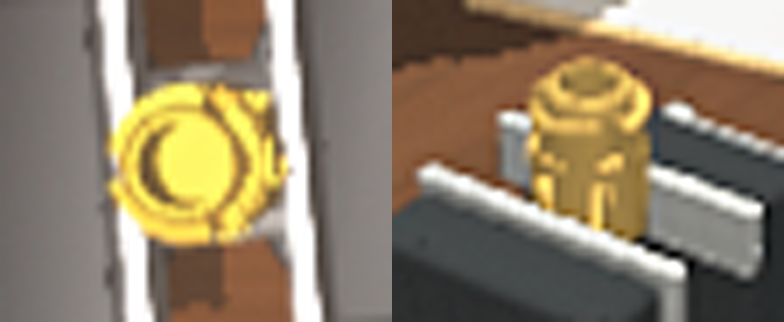

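View pics/c2.png

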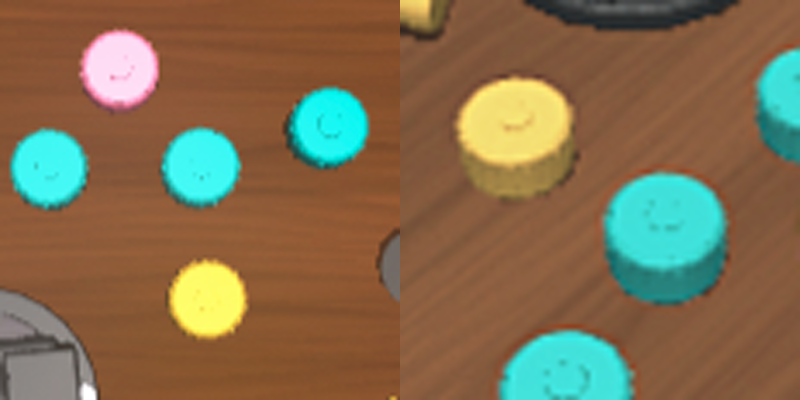

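Crop confirms it: the brass cup with the closed flat top is the only one of its colour. Both views agree on (0.589, -0.188). Next I'll check the neck with an overlay.

```bash
python3 - <<'E'
from h import *
t=cv2.imread("pics/top0.png");s=cv2.imread("pics/scene0.png")
a=np.linspace(0,2*np.pi,73)
circ=lambda x,y,r,z:np.c_[x+r*np.cos(a),y+r*np.sin(a),0*a+z]
# scene silhouette: brass mask rows above the jaw
hs=cv2.cvtColor(s,cv2.COLOR_BGR2HSV);m=cv2.inRange(hs,(15,110,60),(35,255,255))
for r in range(134,160,2):
    c=np.where(m[r,245:280])[0]+245;print(r,c.min() if len(c) else None,c.max() if len(c) else None,end=' | ')
g=(.5025,.0473)
for z,r in((.198,.018),(.191,.023)):
    p=proj("scene",circ(*g,r,z));print(z,p.min(0),p.max(0))
out=[]
for n,im,(x0,y0) in(("top",t,(150,200)),("scene",s,(234,128))):
    A=cv2.resize(im[y0:y0+46,x0:x0+56],None,fx=7,fy=7,interpolation=cv2.INTER_CUBIC)
    for z,r,col in((.198,.018,(0,0,255)),(.191,.023,(255,0,0))):
        q=((proj(n,circ(*g,r,z))-[x0,y0]+.5)*7).astype(int);cv2.polylines(A,[q],True,col,1)
    out.append(A)
cv2.imwrite("pics/c3.png",np.hstack(out))
E
```

```text
134 269 275 | 136 260 279 | 138 256 267 | 140 254 270 | 142 253 270 | 144 254 270 | 146 254 269 | 148 254 270 | 150 254 270 | 152 254 269 | 154 254 270 | 156 254 269 | 158 258 269 | 0.198 [254.64195378 136.93018071] [268.09825395 143.79518515]
0.191 [252.8169401  138.25581763] [269.93544982 147.07492036]
```

View pics/c3.png

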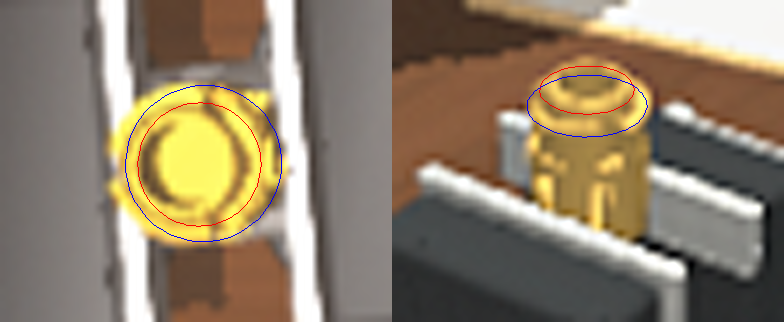

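>>> {"name": "play_rows", "arguments": {
  "targets": [
    [0,0,0,0,0,-40,-1],
    [0,0,0.1,-20,-20,-60,-1],
    [0,0,1.5,-618,-614,-60,-1],
    [0,0,1.5,-618,-614,-60,-1],
    [0,0,1.5,-618,-614,-60,-1],
    [0,0,1.5,-618,-614,-60,-1],
    [0,0,1.5,-618,-614,-60,-1],
    [0,0,1.5,-618,-614,-60,-1],
    [0,0,1.5,-618,-614,-60,-1],
    [0,0,1.5,-618,-614,-60,-1],
    [0,0,1.5,-618,-614,-60,-1],
    [0,0,1.5,-618,-614,-60,-1]
  ]
}}

```text
t: 1.1
eef_pos: [0.3989, 0.1921, 0.3133]
eef_rot: [0.745, 0.667, -0.0, -0.0]
wrist_force: [1.6, -0.0, -0.8]
opening: 0.0854
grasp_force: 0.0
```

```bash
cat >>h.py <<'E'
from scipy.spatial.transform import Rotation as Ro
def delta(goal,yaw=None):
    """tool-axes shift (mm) to goal; turn wz (and levelling) to world yaw (deg) of tool x, tool down"""
    s=robot.sense();R=Ro.from_quat(s["eef_rot"]);A=R.as_matrix()
    y0=np.degrees(np.arctan2(A[1,0],A[0,0]));yaw=y0 if yaw is None else yaw
    G=Ro.from_euler("z",yaw,degrees=True)*Ro.from_euler("x",180,degrees=True)
    w=(R.inv()*G).as_rotvec()
    print("t %.2f pos"%s["t"],s["eef_pos"].round(4),"yaw %.1f q7 %.2f"%(y0,s["qpos"][6]),"tilt",np.degrees(np.arcsin(A[:2,2])).round(2),"F",s["wrist_force"].round(1),"M",s["moment"].round(2),"open %.4f grip %.0f"%(s["opening"],s["grasp_force"]))
    print(" w",w.round(3),"t mm",((np.array(goal)-s["eef_pos"])@A*1000).round(1))
E
python3 -c "
from h import *
delta([.589,-.188,.1],72.2)"
```

```text
t 1.10 pos [0.3989 0.1921 0.3133] yaw 83.7 q7 -0.55 tilt [-0.01  0.01] F [ 1.6 -0.  -0.8] M [ 0.   -0.03 -0.02] open 0.0854 grip 0
 w [-0.  -0.   0.2] t mm [-356.7  231.   213.2]
```

>>> {"name": "play_rows", "arguments": {
  "targets": [
    [0,0,0.675,-357,231,0,-1],
    [0,0,0.675,-357,231,0,-1],
    [0,0,0.675,-357,231,0,-1],
    [0,0,0.675,-357,231,0,-1],
    [0,0,0.675,-357,231,0,-1],
    [0,0,0.675,-357,231,0,-1],
    [0,0,0.675,-357,231,100,-1],
    [0,0,0.675,-357,231,100,-1],
    [0,0,0.675,-357,231,170,-1],
    [0,0,0.675,-357,231,213,-1],
    [0,0,0.675,-357,231,213,-1],
    [0,0,0.675,-357,231,213,-1]
  ]
}}

```text
t: 2.1
eef_pos: [0.5836, -0.1715, 0.1279]
eef_rot: [0.923, 0.385, 0.0, -0.0]
wrist_force: [-0.2, -0.1, -0.7]
opening: 0.0852
grasp_force: 0.0
```

```bash
python3 -c "
from h import *
delta([.589,-.188,.0265],45)"
```

```text
t 2.10 pos [ 0.5836 -0.1715  0.1279] yaw 45.3 q7 -0.27 tilt [-0.01  0.03] F [-0.2 -0.1 -0.7] M [ 0.01 -0.01 -0.04] open 0.0852 grip 0
 w [-0.001 -0.     0.005] t mm [ -8.   15.5 101.4]
```

>>> {"name": "play_rows", "arguments": {
  "targets": [
    [0,0,0,-8,15.5,0,-1],
    [0,0,0,-8,15.5,30,-1],
    [0,0,0,-8,15.5,60,-1],
    [0,0,0,-8,15.5,85,-1],
    [0,0,0,-8,15.5,101,-1],
    [0,0,0,-8,15.5,101,-1],
    [0,0,0,-8,15.5,101,1],
    [0,0,0,-8,15.5,101,1],
    [0,0,0,-8,15.5,101,1],
    [0,0,0,-8,15.5,101,1],
    [0,0,0,-8,15.5,101,1],
    [0,0,0,-8,15.5,101,1]
  ],
  "newtons": 20
}}

```text
t: 3.1
eef_pos: [0.5901, -0.1878, 0.0306]
eef_rot: [0.923, 0.385, 0.001, 0.001]
wrist_force: [-0.4, -0.1, 7.6]
opening: 0.0546
grasp_force: 22.4
```

```bash
python3 -c "
from h import *
delta([.589,-.188,.0265],45)"
```

```text
t 3.10 pos [ 0.5901 -0.1878  0.0306] yaw 45.3 q7 -0.22 tilt [ 0.17 -0.06] F [-0.4 -0.1  7.6] M [-0.12 -0.01 -0.01] open 0.0546 grip 22
 w [ 0.003 -0.001  0.005] t mm [-1.  -0.7  4.1]
```

>>> {"name": "play_rows", "arguments": {
  "targets": [
    [0,0,0,0,0,-2,0.1],
    [0,0,0,0,0,-3,-0.2],
    [0,0,0.12,0,0,-3,-0.2],
    [0,0,0.24,0,0,-3,-0.2],
    [0,0,0.36,0,0,-3,-0.2],
    [0,0,0.48,0,0,-3,-0.2],
    [0,0,0.6,0,0,-3,-0.2],
    [0,0,0.72,0,0,-3,-0.2],
    [0,0,0.84,0,0,-3,-0.2],
    [0,0,0.96,0,0,-3,-0.2],
    [0,0,1.08,0,0,-3,-0.2],
    [0,0,1.2,0,0,-3,-0.2]
  ]
}}

```text
t: 4.1
eef_pos: [0.5885, -0.1864, 0.0315]
eef_rot: [0.979, -0.206, -0.001, -0.001]
wrist_force: [0.5, 0.6, -2.8]
opening: 0.0549
grasp_force: 21.9
```

```bash
python3 -c "
from h import *
delta([.589,-.188,.0265],-45)"
```

```text
t 4.10 pos [ 0.5885 -0.1864  0.0315] yaw -23.8 q7 -1.03 tilt [-0.07  0.08] F [ 0.5  0.6 -2.8] M [-0.01  0.07 -0.08] open 0.0549 grip 22
 w [-0.     0.002  0.371] t mm [1.1 1.3 5. ]
```

>>> {"name": "play_rows", "arguments": {
  "targets": [
    [0,0,0,0,0,0,-0.6],
    [0,0,0,0,0,0,-0.6],
    [0,0,-0.12,0,0,0,-0.6],
    [0,0,-0.24,0,0,0,-0.6],
    [0,0,-0.36,0,0,0,-0.6],
    [0,0,-0.48,0,0,0,-0.6],
    [0,0,-0.6,0,0,0,-0.6],
    [0,0,-0.72,0,0,0,-0.6],
    [0,0,-0.84,0,0,0,-0.6],
    [0,0,-0.96,0,0,0,-0.6],
    [0,0,-1.08,0,0,0,-0.6],
    [0,0,-1.2,0,0,0,-0.6]
  ]
}}

```text
t: 5.1
eef_pos: [0.5892, -0.1874, 0.0324]
eef_rot: [0.921, 0.389, 0.0, 0.0]
wrist_force: [0.0, -0.1, -0.4]
opening: 0.0684
grasp_force: 0.0
```

```bash
python3 -c "
from h import *
delta([.5895,-.187,.0265],66.2)"
```

```text
t 5.10 pos [ 0.5892 -0.1874  0.0324] yaw 45.8 q7 -0.21 tilt [0.06 0.  ] F [ 0.  -0.1 -0.4] M [ 0.01 -0.05 -0.  ] open 0.0684 grip 0
 w [ 0.001 -0.001 -0.355] t mm [ 0.5 -0.1  5.9]
```

>>> {"name": "play_rows", "arguments": {
  "targets": [
    [0,0,-0.12,0,0,4,-0.6],
    [0,0,-0.24,0,0,4,-0.6],
    [0,0,-0.36,0,0,4,-0.6],
    [0,0,-0.36,0,0,4,1],
    [0,0,-0.36,0,0,4,1],
    [0,0,-0.36,0,0,4,1],
    [0,0,-0.36,0,0,4,1],
    [0,0,-0.36,0,0,4,1],
    [0,0,-0.36,0,0,4,1]
  ],
  "newtons": 20
}}

```text
t: 5.85
eef_pos: [0.5882, -0.1873, 0.0285]
eef_rot: [0.839, 0.544, -0.001, -0.0]
wrist_force: [-3.9, -0.3, 6.3]
opening: 0.0547
grasp_force: 21.0
```

```bash
python3 -c "
from h import *
delta([.5895,-.187,.0265],66.2)"
```

```text
t 5.85 pos [ 0.5882 -0.1873  0.0285] yaw 65.9 q7 0.01 tilt [-0.07  0.  ] F [-3.9 -0.3  6.3] M [0.09 0.7  0.13] open 0.0547 grip 21
 w [-0.001  0.    -0.006] t mm [0.8 1.1 2. ]
```

>>> {"name": "play_rows", "arguments": {
  "targets": [
    [0,0,0,0,0,0,1],
    [0,0,0,0,0,0,1],
    [0,0,0,0,0,-10,1],
    [0,0,0,0,0,-40,1],
    [0,0,0,0,0,-75,1],
    [0,0,0,0,0,-110,1],
    [0,0,0,0,0,-150,1],
    [0,0,0,0,0,-190,1],
    [0,0,0,0,0,-220,1],
    [0,0,0,15,-15,-235,1],
    [0,0,0,40,-40,-235,1],
    [0,0,0,70,-70,-235,1]
  ],
  "newtons": 60
}}

```text
t: 6.85
eef_pos: [0.5547, -0.0972, 0.2648]
eef_rot: [0.841, 0.542, 0.002, 0.002]
wrist_force: [0.1, 0.7, -3.7]
opening: 0.0535
grasp_force: 64.7
```

>>> {"name": "play_rows", "arguments": {
  "targets": [
    [0,0,0,30,-30,0,1],
    [0,0,0,60,-55,0,1],
    [0,0,0,85,-80,0,1],
    [0,0,0,105,-100,0,1],
    [0,0,0,112,-105,0,1],
    [0,0,0,112,-105,0,1],
    [0,0,0,112,-105,0,1]
  ]
}}

```text
t: 7.43
eef_pos: [0.5041, 0.0492, 0.2633]
eef_rot: [0.839, 0.544, 0.0, 0.001]
wrist_force: [-0.3, -0.5, -3.2]
opening: 0.054
grasp_force: 64.7
```

```bash
python3 - <<'E'
from h import *
delta([.503,.050,.2515],65.9)
p=robot.sense()["eef_pos"]
a=np.linspace(0,2*np.pi,73);circ=lambda x,y,r,z:np.c_[x+r*np.cos(a),y+r*np.sin(a),0*a+z]
out=[]
for n,(x0,y0) in(("top",(150,200)),("scene",(234,118))):
    im=robot.get_image(n)[:,:,::-1]
    A=cv2.resize(im[y0:y0+56,x0:x0+56],None,fx=7,fy=7,interpolation=cv2.INTER_CUBIC)
    for c,z,r,col in((p,p[2]-.0285,.028,(0,0,255)),(p,p[2]+.0015,.028,(0,0,255)),((.503,.05),.198,.018,(255,0,0)),((.503,.05),.191,.023,(255,0,0))):
        q=((proj(n,circ(c[0],c[1],r,z))-[x0,y0]+.5)*7).astype(int);cv2.polylines(A,[q],True,col,1)
    out.append(A)
cv2.imwrite("pics/c4.png",np.hstack(out))
E
```

```text
t 7.43 pos [0.5041 0.0492 0.2633] yaw 65.9 q7 -0.42 tilt [ 0.07 -0.03] F [-0.3 -0.5 -3.2] M [-0.09  0.01  0.04] open 0.0540 grip 65
 w [0.001 0.    0.001] t mm [ 0.3 -1.3 11.8]
```

View pics/c4.png

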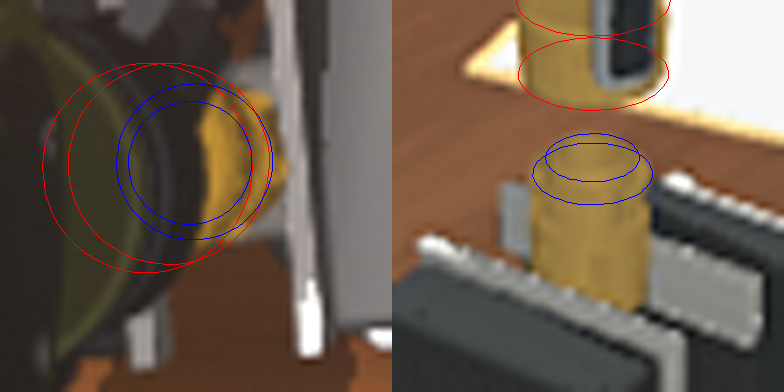

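>>> {"name": "play_rows", "arguments": {
  "targets": [
    [0,0,0,0.3,-1.3,12,1],
    [0,0,0,0.3,-1.3,25,1],
    [0,0,0,0.3,-1.3,33,1],
    [0,0,0,0.3,-1.3,35,1],
    [0,0,0,0.3,-1.3,36,1],
    [0,0,0,0.3,-1.3,37,1],
    [0,0,0,0.3,-1.3,38,1],
    [0,0,0,0.3,-1.3,39,1],
    [0,0,0,0.3,-1.3,40,1],
    [0,0,0,0.3,-1.3,40,1]
  ]
}}

```text
t: 8.37
eef_pos: [0.5026, 0.0505, 0.223]
eef_rot: [0.839, 0.544, 0.0, -0.0]
wrist_force: [-0.4, -0.3, -2.5]
opening: 0.0539
grasp_force: 64.6
```

```bash
python3 -c "
from h import *
delta([.503,.05,.2185],65.9)"
```

```text
t 8.37 pos [0.5026 0.0505 0.223 ] yaw 65.9 q7 -0.40 tilt [0.01 0.01] F [-0.4 -0.3 -2.5] M [-0.03  0.02  0.03] open 0.0539 grip 65
 w [ 0.    -0.     0.001] t mm [-0.3  0.6  4.5]
```

>>> {"name": "play_rows", "arguments": {
  "targets": [
    [0,0,0,0,0,1,1],
    [0,0,0,0,0,2,1],
    [0,0,0,0,0,3,1],
    [0,0,0,0,0,4,1],
    [0,0,0,0,0,4.5,1],
    [0,0,0,0,0,5,1],
    [0,0,0,0,0,5,1]
  ]
}}

```text
t: 8.95
eef_pos: [0.5019, 0.0503, 0.2181]
eef_rot: [0.839, 0.544, -0.001, -0.0]
wrist_force: [-3.4, 0.1, 2.9]
opening: 0.0537
grasp_force: 65.4
```

```bash
python3 -c "
from h import *
delta([.503,.05,.2185],65.9)"
```

```text
t 8.95 pos [0.5019 0.0503 0.2181] yaw 65.9 q7 -0.40 tilt [-0.08  0.  ] F [-3.4  0.1  2.9] M [-0.06  0.83  0.  ] open 0.0537 grip 65
 w [-0.001  0.001  0.001] t mm [ 0.2  1.1 -0.4]
```

>>> {"name": "play_rows", "arguments": {
  "targets": [
    [0,0,0,-0.2,-0.5,0,1],
    [0,0,0,-0.5,-1.1,0,1],
    [0,0,0,-0.5,-1.1,0.5,1],
    [0,0,0,-0.5,-1.1,0.5,1]
  ]
}}

```text
t: 9.28
eef_pos: [0.5018, 0.0504, 0.218]
eef_rot: [0.839, 0.544, 0.001, 0.0]
wrist_force: [-2.2, -0.5, 5.4]
opening: 0.0539
grasp_force: 65.7
```

```bash
python3 -c "
from h import *
delta([.503,.05,.2185],65.9)"
```

```text
t 9.28 pos [0.5018 0.0504 0.218 ] yaw 65.9 q7 -0.40 tilt [0.07 0.01] F [-2.2 -0.5  5.4] M [-0.14  0.6  -0.  ] open 0.0539 grip 66
 w [ 0.001 -0.001  0.001] t mm [ 0.2  1.2 -0.5]
```

>>> {"name": "play_rows", "arguments": {
  "targets": [
    [0,0,-0.03,-0.1,-0.3,0,1],
    [0,0,-0.06,-0.2,-0.5,0,1],
    [0,0,-0.09,-0.2,-0.5,0,1],
    [0,0,-0.12,-0.2,-0.5,0,1],
    [0,0,-0.12,-0.2,-0.5,0,1]
  ]
}}

```text
t: 9.7
eef_pos: [0.5018, 0.0505, 0.2183]
eef_rot: [0.805, 0.594, 0.001, 0.0]
wrist_force: [-2.1, 0.3, 6.2]
opening: 0.0539
grasp_force: 65.7
```

```bash
python3 -c "
from h import *
delta([.503,.05,.2185],65.9)"
```

```text
t 9.70 pos [0.5018 0.0505 0.2183] yaw 72.8 q7 -0.32 tilt [0.13 0.04] F [-2.1  0.3  6.2] M [-0.07  0.57 -0.06] open 0.0539 grip 66
 w [ 0.002 -0.001  0.121] t mm [-0.1  1.3 -0.2]
```

>>> {"name": "play_rows", "arguments": {
  "targets": [
    [0,0,-0.03,0,0,-0.1,1],
    [0,0,-0.06,0,0,-0.1,1],
    [0,0,-0.09,0,0,-0.2,1],
    [0,0,-0.12,0,0,-0.3,1],
    [0,0,-0.12,0,0,-0.3,1]
  ]
}}

```text
t: 10.12
eef_pos: [0.5016, 0.0508, 0.2185]
eef_rot: [0.768, 0.641, 0.001, 0.0]
wrist_force: [-2.3, 0.4, 5.4]
opening: 0.054
grasp_force: 65.6
```

```bash
python3 -c "
from h import *
delta([.503,.05,.2185],65.9)"
```

```text
t 10.12 pos [0.5016 0.0508 0.2185] yaw 79.7 q7 -0.24 tilt [0.12 0.05] F [-2.3  0.4  5.4] M [ 0.07  0.52 -0.02] open 0.0540 grip 66
 w [ 0.002 -0.002  0.241] t mm [-0.5  1.5 -0. ]
```

>>> {"name": "play_rows", "arguments": {
  "targets": [
    [0,0,-0.03,0,0,0,1],
    [0,0,-0.06,0,0,0,1],
    [0,0,-0.1,0,0,0,1],
    [0,0,-0.1,0,0,0,1]
  ]
}}

```text
t: 10.45
eef_pos: [0.5013, 0.0511, 0.2183]
eef_rot: [0.734, 0.679, 0.001, -0.0]
wrist_force: [-1.7, 0.7, 4.8]
opening: 0.0537
grasp_force: 65.5
```

```bash
python3 -c "
from h import *
delta([.503,.05,.2185],65.9)"
```

```text
t 10.45 pos [0.5013 0.0511 0.2183] yaw 85.5 q7 -0.17 tilt [0.07 0.07] F [-1.7  0.7  4.8] M [ 0.23  0.7  -0.02] open 0.0537 grip 65
 w [ 0.001 -0.002  0.342] t mm [-1.   1.8 -0.2]
```

>>> {"name": "play_rows", "arguments": {
  "targets": [
    [0,0,-0.03,0,0,0,1],
    [0,0,-0.06,0,0,0,1],
    [0,0,-0.1,0,0,0,1],
    [0,0,-0.1,0,0,0,1]
  ]
}}

```text
t: 10.78
eef_pos: [0.5015, 0.0504, 0.2175]
eef_rot: [0.7, 0.715, 0.0, 0.0]
wrist_force: [0.2, -0.1, -3.3]
opening: 0.054
grasp_force: 64.7
```

```bash
python3 -c "
from h import *
delta([.503,.05,.2185],65.9)"
```

```text
t 10.78 pos [0.5015 0.0504 0.2175] yaw 91.2 q7 -0.10 tilt [0.07 0.  ] F [ 0.2 -0.1 -3.3] M [-0.02  0.03  0.05] open 0.0540 grip 65
 w [ 0.001 -0.     0.442] t mm [-0.4  1.5 -1. ]
```

>>> {"name": "play_rows", "arguments": {
  "targets": [
    [0,0,-0.03,0,0,0,1],
    [0,0,-0.06,0,0,0.5,1],
    [0,0,-0.06,0,0,1,1],
    [0,0,-0.06,0,0,1.8,1],
    [0,0,-0.06,0,0,2.6,1],
    [0,0,-0.06,0,0,3.4,1],
    [0,0,-0.06,0,0,3.4,1]
  ]
}}

```text
t: 11.37
eef_pos: [0.5008, 0.0504, 0.2142]
eef_rot: [0.678, 0.735, -0.0, -0.0]
wrist_force: [0.5, -0.8, -2.8]
opening: 0.0536
grasp_force: 64.7
```

```bash
python3 -c "
from h import *
delta([.503,.05,.2095],65.9)"
```

```text
t 11.37 pos [0.5008 0.0504 0.2142] yaw 94.6 q7 -0.06 tilt [-0.01 -0.  ] F [ 0.5 -0.8 -2.8] M [-0.03 -0.02 -0.04] open 0.0536 grip 65
 w [-0.   0.   0.5] t mm [-0.6  2.2  4.7]
```

>>> {"name": "play_rows", "arguments": {
  "targets": [
    [0,0,0,0,0,0.8,1],
    [0,0,0,0,0,1.6,1],
    [0,0,0,0,0,2.4,1],
    [0,0,0,0,0,3.2,1],
    [0,0,0,0,0,4,1],
    [0,0,0,0,0,4.7,1],
    [0,0,0,0,0,4.7,1]
  ]
}}

```text
t: 11.95
eef_pos: [0.5008, 0.0504, 0.2097]
eef_rot: [0.678, 0.735, 0.0, -0.0]
wrist_force: [0.4, 0.6, -2.8]
opening: 0.0538
grasp_force: 64.8
```

```bash
python3 -c "
from h import *
delta([.503,.05,.2095],65.9)"
```

```text
t 11.95 pos [0.5008 0.0504 0.2097] yaw 94.6 q7 -0.06 tilt [-0.  0.] F [ 0.4  0.6 -2.8] M [-0.09 -0.01  0.02] open 0.0538 grip 65
 w [-0.    -0.     0.501] t mm [-0.6  2.1  0.2]
```

>>> {"name": "play_rows", "arguments": {
  "targets": [
    [0,0,0,0,0,0.4,1],
    [0,0,0,0,0,0.8,1],
    [0,0,0,0,0,0.8,1],
    [0,0,0.04,0,0,0.9,1],
    [0,0,0.08,0,0,1,1],
    [0,0,0.12,0,0,1.1,1],
    [0,0,0.16,0,0,1.2,1],
    [0,0,0.2,0,0,1.2,1],
    [0,0,0.2,0,0,1.2,1]
  ]
}}

```text
t: 12.7
eef_pos: [0.5012, 0.0503, 0.2089]
eef_rot: [0.749, 0.663, 0.0, 0.0]
wrist_force: [-1.0, -0.8, 2.5]
opening: 0.0537
grasp_force: 65.4
```

```bash
python3 -c "
from h import *
delta([.503,.05,.2095],65.9)"
```

```text
t 12.70 pos [0.5012 0.0503 0.2089] yaw 83.1 q7 -0.19 tilt [ 0.06 -0.01] F [-1.  -0.8  2.5] M [-0.09  0.16 -0.01] open 0.0537 grip 65
 w [ 0.001 -0.     0.299] t mm [-0.1  1.9 -0.6]
```

>>> {"name": "play_rows", "arguments": {
  "targets": [
    [0,0,0.05,0,0,0.1,1],
    [0,0,0.1,0,0,0.2,1],
    [0,0,0.15,0,0,0.3,1],
    [0,0,0.2,0,0,0.4,1],
    [0,0,0.25,0,0,0.5,1],
    [0,0,0.3,0,0,0.6,1],
    [0,0,0.35,0,0,0.7,1],
    [0,0,0.4,0,0,0.8,1],
    [0,0,0.4,0,0,0.8,1]
  ]
}}

```text
t: 13.45
eef_pos: [0.5013, 0.0503, 0.2082]
eef_rot: [0.865, 0.501, 0.001, 0.0]
wrist_force: [-0.9, -0.4, 4.3]
opening: 0.0543
grasp_force: 65.6
```

```bash
python3 -c "
from h import *
delta([.503,.05,.2095],65.9)"
```

```text
t 13.45 pos [0.5013 0.0503 0.2082] yaw 60.1 q7 -0.46 tilt [ 0.07 -0.  ] F [-0.9 -0.4  4.3] M [-0.07  0.18 -0.05] open 0.0543 grip 66
 w [ 0.001 -0.001 -0.1  ] t mm [ 0.5  1.6 -1.3]
```

>>> {"name": "play_rows", "arguments": {
  "targets": [
    [0,0,0.07,0,0,0.15,1],
    [0,0,0.14,0,0,0.3,1],
    [0,0,0.21,0,0,0.45,1],
    [0,0,0.28,0,0,0.6,1],
    [0,0,0.35,0,0,0.75,1],
    [0,0,0.42,0,0,0.9,1],
    [0,0,0.49,0,0,1.1,1],
    [0,0,0.56,0,0,1.2,1],
    [0,0,0.63,0,0,1.3,1],
    [0,0,0.7,0,0,1.4,1],
    [0,0,0.75,0,0,1.5,1],
    [0,0,0.75,0,0,1.5,1]
  ]
}}

```text
t: 14.45
eef_pos: [0.501, 0.0503, 0.2069]
eef_rot: [0.989, 0.149, 0.0, -0.0]
wrist_force: [-2.9, -0.1, 8.4]
opening: 0.0537
grasp_force: 65.9
```

```bash
python3 -c "
from h import *
delta([.503,.05,.2065],0)"
```

```text
t 14.45 pos [0.501  0.0503 0.2069] yaw 17.2 q7 -0.96 tilt [0.05 0.01] F [-2.9 -0.1  8.4] M [-0.09  0.48 -0.09] open 0.0537 grip 66
 w [-0.    -0.001  0.3  ] t mm [1.8 0.9 0.4]
```

>>> {"name": "play_rows", "arguments": {
  "targets": [
    [0,0,0.04,0,0,0.1,1],
    [0,0,0.08,0,0,0.2,1],
    [0,0,0.12,0,0,0.3,1],
    [0,0,0.16,0,0,0.3,1],
    [0,0,0.2,0,0,0.4,1],
    [0,0,0.2,0,0,0.4,1]
  ]
}}

```text
t: 14.95
eef_pos: [0.501, 0.0504, 0.2066]
eef_rot: [0.999, 0.05, 0.0, -0.0]
wrist_force: [-2.8, 0.3, 9.5]
opening: 0.0541
grasp_force: 66.0
```

```bash
python3 -c "
from h import *
delta([.503,.05,.2065],0)"
```

```text
t 14.95 pos [0.501  0.0504 0.2066] yaw 5.8 q7 -1.10 tilt [0.04 0.02] F [-2.8  0.3  9.5] M [-0.02  0.47 -0.04] open 0.0541 grip 66
 w [-0.    -0.001  0.1  ] t mm [2.  0.6 0.1]
```

>>> {"name": "play_rows", "arguments": {
  "targets": [
    [0,0,0.02,0,0,0,1],
    [0,0,0.04,0,0,0.1,1],
    [0,0,0.06,0,0,0.1,1],
    [0,0,0.08,0,0,0.2,1],
    [0,0,0.08,0,0,0.2,1]
  ]
}}

```text
t: 15.37
eef_pos: [0.501, 0.0504, 0.2064]
eef_rot: [1.0, 0.011, 0.0, -0.0]
wrist_force: [-2.5, 0.1, 10.3]
opening: 0.0538
grasp_force: 66.1
```

```bash
python3 -c "
from h import *
delta([.503,.05,.2065],0)"
```

```text
t 15.37 pos [0.501  0.0504 0.2064] yaw 1.2 q7 -1.15 tilt [0.04 0.03] F [-2.5  0.1 10.3] M [-0.02  0.56  0.05] open 0.0538 grip 66
 w [-0.001 -0.001  0.021] t mm [ 2.   0.4 -0.1]
```

>>> {"name": "play_rows", "arguments": {
  "targets": [
    [0,0,0.02,0,0,0,1],
    [0,0,0.04,0,0,0.1,1],
    [0,0,0.04,0,0,0.1,1]
  ]
}}

```text
t: 15.62
eef_pos: [0.5009, 0.0504, 0.2063]
eef_rot: [1.0, -0.009, 0.0, -0.0]
wrist_force: [-2.7, 0.3, 9.5]
opening: 0.0537
grasp_force: 66.1
```

```bash
python3 -c "
from h import *
delta([.503,.05,.2065],0)"
```

```text
t 15.62 pos [0.5009 0.0504 0.2063] yaw -1.1 q7 -1.18 tilt [0.04 0.04] F [-2.7  0.3  9.5] M [0.05 0.53 0.02] open 0.0537 grip 66
 w [-0.001 -0.001 -0.019] t mm [ 2.1  0.4 -0.2]
```

>>> {"name": "play_rows", "arguments": {
  "targets": [
    [0,0,0.02,0,0,0,1],
    [0,0,0.04,0,0,0.1,1],
    [0,0,0.04,0,0,0.1,1]
  ]
}}

```text
t: 15.87
eef_pos: [0.5008, 0.0504, 0.2063]
eef_rot: [1.0, -0.029, 0.0, -0.0]
wrist_force: [-4.0, 0.5, 11.0]
opening: 0.0538
grasp_force: 66.2
```

```bash
python3 -c "
from h import *
delta([.503,.05,.2065],0)"
```

```text
t 15.87 pos [0.5008 0.0504 0.2063] yaw -3.3 q7 -1.21 tilt [0.01 0.03] F [-4.   0.5 11. ] M [-0.05  0.7   0.32] open 0.0538 grip 66
 w [-0.001 -0.    -0.057] t mm [ 2.3  0.3 -0.2]
```

>>> {"name": "play_rows", "arguments": {
  "targets": [
    [0,0,0.01,0,0,0,1],
    [0,0,0.02,0,0,0,1],
    [0,0,0.02,0,0,0,1]
  ]
}}

```text
t: 16.12
eef_pos: [0.5006, 0.0505, 0.2063]
eef_rot: [0.999, -0.038, -0.0, -0.0]
wrist_force: [-3.7, -0.4, 11.2]
opening: 0.0536
grasp_force: 66.1
```

```bash
python3 -c "
from h import *
delta([.503,.05,.2065],0)"
```

```text
t 16.12 pos [0.5006 0.0505 0.2063] yaw -4.3 q7 -1.22 tilt [-0.01  0.03] F [-3.7 -0.4 11.2] M [0.   0.75 0.65] open 0.0536 grip 66
 w [-0.001  0.    -0.075] t mm [ 2.4  0.3 -0.2]
```

>>> {"name": "play_rows", "arguments": {
  "targets": [
    [0,0,0.01,0,0,0,1],
    [0,0,0.01,0,0,0,1],
    [0,0,0.01,0,0,0,-1],
    [0,0,0.01,0,0,0,-1],
    [0,0,0.01,0,0,0,-1],
    [0,0,0.01,0,0,0,-1],
    [0,0,0.01,0,0,0,-1],
    [0,0,0.01,0,0,0,-1],
    [0,0,0.01,0,0,0,-1]
  ]
}}

```text
t: 16.87
eef_pos: [0.5009, 0.0504, 0.2053]
eef_rot: [0.999, -0.045, 0.0, 0.0]
wrist_force: [-0.1, 0.4, 1.6]
opening: 0.0852
grasp_force: 0.0
```

```bash
python3 -c "
from h import *
delta([.503,.05,.2065],0)"
```

```text
t 16.87 pos [0.5009 0.0504 0.2053] yaw -5.1 q7 -1.23 tilt [ 0. -0.] F [-0.1  0.4  1.6] M [ 0.01 -0.01 -0.03] open 0.0852 grip 0
 w [ 0.    -0.    -0.089] t mm [ 2.2  0.2 -1.2]
```

>>> {"name": "play_rows", "arguments": {
  "targets": [
    [0,0,0,0,0,-1,1],
    [0,0,0,0,0,-1,1],
    [0,0,0,0,0,-1,1],
    [0,0,0,0,0,-1,1],
    [0,0,0,0,0,-1,1],
    [0,0,0,0,0,-1,1],
    [0,0,0.02,0,0,-1,1],
    [0,0,0.03,0,0,-1,1],
    [0,0,0.03,0,0,-1,1]
  ],
  "newtons": 60
}}

```text
t: 17.62
eef_pos: [0.5007, 0.0508, 0.2066]
eef_rot: [0.998, -0.059, -0.0, -0.0]
wrist_force: [-1.5, 0.6, 6.4]
opening: 0.0539
grasp_force: 62.7
```

```bash
python3 -c "
from h import *
delta([.503,.05,.2065],0)"
```

```text
t 17.62 pos [0.5007 0.0508 0.2066] yaw -6.7 q7 -1.25 tilt [-0.02  0.  ] F [-1.5  0.6  6.4] M [0.12 0.31 0.8 ] open 0.0539 grip 63
 w [-0.     0.    -0.117] t mm [2.3 0.5 0.1]
```

Torque rises straight away against a hard stop (0.8 N m), so the cap is home. I'll release and retreat.

>>> {"name": "play_rows", "arguments": {
  "targets": [
    [0,0,0,0,0,0,-1],
    [0,0,0,0,0,0,-1],
    [0,0,0,0,0,0,-1],
    [0,0,0,0,0,0,-1],
    [0,0,0,0,0,0,-1],
    [0,0,0,0,0,-20,-1],
    [0,0,0,0,0,-45,-1],
    [0,0,0,0,0,-80,-1],
    [0,0,0,0,0,-110,-1],
    [0,0,0,-40,0,-120,-1],
    [0,0,0,-70,0,-120,-1],
    [0,0,0,-70,0,-120,-1]
  ]
}}

```text
t: 18.62
eef_pos: [0.425, 0.0589, 0.3262]
eef_rot: [0.998, -0.06, -0.004, -0.001]
wrist_force: [-1.9, -0.5, -0.5]
opening: 0.0858
grasp_force: 0.0
```

```bash
python3 - <<'E'
from h import *
delta([.503,.05,.3],0)
a=np.linspace(0,2*np.pi,73);circ=lambda x,y,r,z:np.c_[x+r*np.cos(a),y+r*np.sin(a),0*a+z]
im=robot.get_image("scene")[:,:,::-1];x0,y0=224,118
A=cv2.resize(im[y0:y0+64,x0:x0+64],(448,448),interpolation=cv2.INTER_CUBIC);B=A.copy()
for z in(.178,.208):
    cv2.polylines(B,[((proj("scene",circ(.501,.0505,.028,z))-[x0,y0]+.5)*7).astype(int)],True,(0,0,255),1)
cv2.imwrite("pics/c5.png",cv2.resize(np.hstack([A,B]),(800,400)))
E
```

```text
t 18.62 pos [0.425  0.0589 0.3262] yaw -6.9 q7 -1.45 tilt [-0.4   0.17] F [-1.9 -0.5 -0.5] M [-0.01  0.01  0.  ] open 0.0858 grip 0
 w [-0.003  0.007 -0.12 ] t mm [78.7 -0.4 25.6]
```

View pics/c5.png

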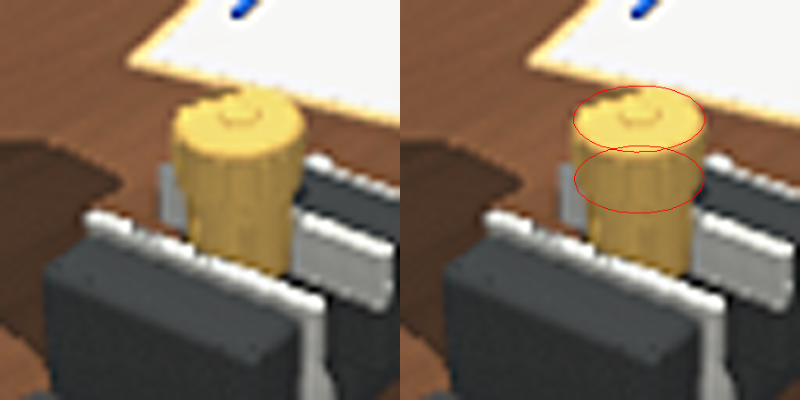

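The picture shows the cap level on the coupling: its top rim (crop 575–705, 85–155) is within about 1 px of the predicted home outline. I'll hand in.

>>> {"name": "play_rows", "arguments": {
  "targets": [
    [0,0,0,0,0,0,-1],
    [0,0,0,0,0,0,-1],
    [0,0,0,0,0,0,-1]
  ]
}}

```text
t: 18.92
eef_pos: [0.4324, 0.0586, 0.3263]
eef_rot: [0.998, -0.06, 0.0, 0.0]
wrist_force: [0.7, 0.0, -0.2]
opening: 0.0854
grasp_force: 0.0
```

```bash
python3 -c "
from bench import robot
print(robot.close_job())"
```

```text
the job is handed in; nothing more can be done
None
```

The brass cap is screwed fully home on the coupling: it dropped in after about 29° backwards, then went about 100° clockwise to a firm stop at 20 mm depth. It was released and the job handed in at about 19 s, with no result reported back.

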